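Switch on the guarded bench outlet

TASK

Switch on the power box with the red guard: lift the red guard with your fingertips from under its lip, and while the fingers keep it up, push the toggle beneath it fully over to the on side (away from the lip, towards the green dot); then draw the fingers out so that the guard drops shut over the switched-on toggle. Do not pick up or shift the loose things on the desk, and leave the yellow-guarded box shut and off.

Things in the scene. Friction and masses are not known exactly. Their poses are not given: they have to be found in the camera images.
- red_box: Grey power box with a red guard (the one to switch on), fixed. Origin on the worktop straight below the toggle's pivot; its +x runs from the guard's lip to its hinge (away from the robot, within 0.35 rad). Housing x -20 to +80 mm, 80 mm wide, flat top at z = 40; socket outlet behind the hinge; hinge posts at x = 34, 32 to 37 mm either side, up to z = 58.
- red_guard (a joint): Hinge of the red guard, rad: 0 shut, 1.2 fully up. 40 to 85 g, smooth plastic, no spring, falls shut by itself. Axis along the box's y at x = 34, z = 52 mm. Hollow cover 62 mm wide (57 inside), 3 mm plate; shut, in box (x, z): up from the hinge to a windowed roof (24, 70) to (-15, 70), front down to (-19, 50), lip out to (-32, 56). Sides reach only 12 mm below the roof.
- red_lip (a point): Middle of the outer edge of the red guard's lip, which is 54 mm wide; moves with the guard. Shut, at box x = -32, z = 56 mm, 12 mm out from the housing's front with only the worktop below: fingertips leaning forward (0.3 rad or more) can come up under it from the front.
- red_toggle (a joint): Toggle under the red guard, rad: 0 = off, leaning 0.35 rad from upright towards the lip; 0.7 = on, leaning 0.35 rad towards the hinge, where a green dot marks the panel. Stays where it is left; pivots about the box's y at x = 0, z = 40 mm; takes 2 to 4 N near its tip. Black paddle 14 mm wide, 7 mm thick.
- red_toggle_tip (a point): Tip of the toggle under the red guard, 25 mm from its pivot.
- yellow_box: Grey power box with a yellow guard (a second box, alike but for the colour of its guard, to be left alone), fixed. Origin on the worktop straight below the toggle's pivot; its +x runs from the guard's lip to its hinge (away from the robot, within 0.35 rad). Housing x -20 to +80 mm, 80 mm wide, flat top at z = 40; socket outlet behind the hinge; hinge posts at x = 34, 32 to 37 mm either side, up to z = 58.
- yellow_guard (a joint): Hinge of the yellow guard, rad: 0 shut, 1.2 fully up. 40 to 85 g, smooth plastic, no spring, falls shut by itself. Axis along the box's y at x = 34, z = 52 mm. Hollow cover 62 mm wide (57 inside), 3 mm plate; shut, in box (x, z): up from the hinge to a windowed roof (24, 70) to (-15, 70), front down to (-19, 50), lip out to (-32, 56). Sides reach only 12 mm below the roof.
- yellow_lip (a point): Middle of the outer edge of the yellow guard's lip, which is 54 mm wide; moves with the guard. Shut, at box x = -32, z = 56 mm, 12 mm out from the housing's front with only the worktop below: fingertips leaning forward (0.3 rad or more) can come up under it from the front.
- yellow_toggle (a joint): Toggle under the yellow guard, rad: 0 = off, leaning 0.35 rad from upright towards the lip; 0.7 = on, leaning 0.35 rad towards the hinge, where a green dot marks the panel. Stays where it is left; pivots about the box's y at x = 0, z = 40 mm; takes 2 to 4 N near its tip. Black paddle 14 mm wide, 7 mm thick.
- yellow_toggle_tip (a point): Tip of the toggle under the yellow guard, 25 mm from its pivot.
- battery_9v: 9 V block battery standing upright, 18x27x46 mm, between the boxes and a little behind; loose. Origin at the centre of its underside.
- solder_reel: reel of solder wire with blue rims, 53 mm across, 37 mm high, behind the battery; loose. Origin at the centre of its underside.
- side_cutters: side cutters with red handles lying flat, 115x50x12 mm, in front between the boxes; loose. Origin at the centre of its underside.
- mug: white mug, 92x127x95 mm with its handle, to the right; loose. Origin at the centre of its underside.
Mind the look-alikes: they are no part of the job. Leave any orange or purple look-alike of the red_box alone.

How it is judged:
By the outcome, as a careful person would: the job done as asked, in the order asked, and still so for the second after the job is handed in, with the robot touching nothing.
It also fails if it takes over 38 s, if anything falls off the work surface, if the arm or the gripper's body presses on something with over 40 N, if the wrist force passes 120 N, or if a joint passes its speed limit or range.

ROBOT

A 6-joint arm with a two-finger parallel gripper is mounted at the origin on a cart in front of the work surface, level with it; the furniture and walls round the work are solid. World frame = base frame: x ahead of the robot, y to its left, z up, the work surface at z = 0. Lengths are in m, angles in degrees, forces in N, time in s.
With the tool pointing down it reaches from about 0.375 to 0.9 m from the base axis. Payload 3.1 kg.
Tool frame: the origin (TCP) lies at the very end of the fingers, on their centre line; the grasp point (between the pads) lies 19 mm behind it; z points along the fingers, y is the line along which they close (so a half turn about z gives the same grasp; the last joint's range is limited). The gripper opens to 87 mm and grips with 3 to 60 N. Pads are 19 mm wide; open, the fingers measure 117 mm over their backs; the gripper's body (75 mm by 190 mm) begins 51 mm behind the grasp point.
Start: joints at [-73.482, 30.224, 82.088, -0, 67.689, -10.227], TCP at [0.281, -0.558, 0.223] pointing down, gripper open.
Joint ranges: [-176.69, 176.69], [-43.24, 126.21], [12.49, 139.97], [-82, 262], [0, 151.66], [-163.58, 163.58]. Speed limits (degrees/s): [159.86, 159.86, 180, 180, 180, 180].

INTERFACE

Orientations are given as a 3x3 rotation matrix whose columns are the frame's x, y, z axes.
In Python, from rig import bot gives the robot as it stands.
- The arm moves only by the tool move_arm, never from a script. Its argument "increments" is a list of rows, each an object with "xyz": the shift along the tool's x, y, z in mm, a list of three; "roll": the turn about the tool's z in rad; "grip": the opening in per cent of the stroke, from 0 (shut) to 100 (fully open). A call has 1 to 5 rows; each row shifts and turns the commanded pose from where the row before left it, along the tool's axes as they then stand; what a row does not reach is not made up. A row lasts 1/12 s, in which the tool goes at most 41.7 mm and 7.16 degrees, less where a joint would pass 70% of its speed; a pose out of reach is approached as far as the arm can. A call is refused whole if a number of a shift passes 41.7 or a number of a turn 0.125, either way. A call with a gripper value outside its range is refused whole. The fingers move at their own pace and stop on an object; the grip force is fixed at half the most. Time passes only in rows, so rows that do not move let the fingers close. It gives the time, the measured TCP pose, the force, the opening and the grip force at its end, in the units of the state.
- bot.read_state(): the state, without advancing time (a new reading comes with each control period).
- bot.capture(name): name is "scene" or "top"; returns (picture, depth): 384x512x3 uint8, red, green, blue; 384x512 float32, m along the optical axis (not along the pixel's ray), 0 where there is no reading.
- bot.camera_model(name): a dict with "intrinsics" (3x3 intrinsics, pixels), "rvec" (rotation vector, rad) and "tvec" (3), from world to camera coordinates, as OpenCV has them. Camera axes: x right, y down, z forward; pixel columns grow to the right and rows downward; lengths in m; the calibration is good to about 2 mm. A picture is of the moment at which its call begins. camera_model takes no time and is no camera call.
- bot.hand_in(): hands the job in; it is judged then, once.
Trained networks look in the newest picture that a camera, given by its name, has taken for a name from the list of things; names that differ only in an ending like _2 or _b are one class to them, and where a whole thing is asked for, a point or a joint stands for the part that bears it (a point fixed in the world has none). Each returns a list of dicts, best first, with "conf" (0 to 1); they miss things now and then, are a little off and sometimes report something else, mostly with a low value. They report only what shows in the picture. A call takes as long as a camera call. They do not tell look-alikes from the thing itself.
- bot.spot_in(label, camera): "at" ([x, y, z] in m, in the coordinates of the camera as it stood for that picture, good to about 4 mm: the middle of the surface that is visible of it).
- bot.trace(label, camera): "mask" (384x512 bool, what is visible of it).
The state is a dict: "time_s": time; "joint_positions": joint angles; "qvel": joint speeds; "tau": joint torques, N m; "position": TCP position; "tcp_rot": TCP orientation; "force": force on the tool from outside, world axes, zero at the start; "moment": the same for the moment, N m; "opening": opening from 0.0 (shut) to 1.0 (fully open); "grasp_force": force on a finger pad.
Only numpy, scipy, OpenCV 4.12 (cv2) and the standard library are available. Lean on these libraries where they do the work, as an engineer would, in place of code of your own. Each camera call takes 0.05 s, during which the arm holds its last target. There are 200 camera calls.

## Working session

There is one attempt and no reset: what is moved stays moved. The work goes in short steps, Python scripts to look and compute and a tool call to move; the robot and the scene stay as the last step left them, time stands still between calls to the robot, and variables do not carry over. Pictures are saved under pics/ and viewed, at most 10 in all, crops included, and the job is handed in when it is done.

Besides the shell and the picture viewer there is one more tool, called after ">>>" by a JSON object that holds its "method" and its "body". move_arm: Moves the arm, as the interface text tells. Its arguments: {"type":"object","properties":{"increments":{"type":"array"}},"required":["increments"]}

```bash
ls; mkdir -p pics; cat > h.py <<'E'
import numpy as np, cv2
from rig import bot
def w2c(n):
    m=bot.camera_model(n); R,_=cv2.Rodrigues(np.array(m["rvec"],float)); return np.array(m["intrinsics"]),R,np.array(m["tvec"],float).ravel()
def c2w(n,p):
    K,R,t=w2c(n); return R.T@(np.array(p)-t)
def cloud(n,d):
    K,R,t=w2c(n); v,u=np.mgrid[:d.shape[0],:d.shape[1]]
    P=np.stack([(u-K[0,2])/K[0,0]*d,(v-K[1,2])/K[1,1]*d,d],-1)
    return (P-t)@R
def px(n,w):
    K,R,t=w2c(n); c=K@(R@np.array(w)+t); return c[:2]/c[2]
E
python3 - <<'E'
from h import *
im=[]
for n in("scene","top"):
    p,d=bot.capture(n); np.savez(n+".npz",p=p,d=d); im.append(p)
    for l in("red_box","red_guard","red_lip","yellow_guard"):
        for r in bot.spot_in(l,n)[:4]:
            w=c2w(n,r["at"]); print(n,l,round(r["conf"],2),w.round(3),px(n,w).round())
    K,R,t=w2c(n);print(n,(-R.T@t).round(3),R[2].round(2))
cv2.imwrite("pics/a.png",cv2.resize(np.hstack(im)[:,:,::-1],(800,300)))
cv2.imwrite("pics/b.png",cv2.resize(im[1][:,:,::-1],(800,600)))
E
```

```text
pics
scene red_box 0.97 [0.385 0.222 0.049] [228. 313.]
scene red_box 0.86 [ 0.383 -0.126  0.039] [315. 229.]
scene red_box 0.8 [ 0.633 -0.165  0.042] [261. 177.]
scene red_box 0.78 [ 0.814 -0.183  0.035] [226. 149.]
scene red_guard 0.89 [0.367 0.212 0.067] [236. 312.]
scene red_guard 0.61 [ 0.619 -0.186  0.071] [268. 169.]
scene red_guard 0.55 [ 0.8   -0.198  0.066] [231. 142.]
scene red_guard 0.51 [ 0.37  -0.148  0.069] [325. 221.]
scene red_lip 0.78 [ 0.364 -0.141  0.067] [325. 224.]
scene red_lip 0.75 [ 0.606 -0.415  0.062] [315. 138.]
scene red_lip 0.66 [0.368 0.213 0.07 ] [235. 312.]
scene red_lip 0.57 [ 0.804 -0.204  0.07 ] [232. 139.]
scene yellow_guard 0.79 [0.585 0.184 0.07 ] [186. 250.]
scene yellow_guard 0.16 [0.741 0.006 0.035] [199. 190.]
scene [0.096 0.439 0.941] [ 0.44 -0.47 -0.77]
top red_box 0.88 [ 0.642 -0.181  0.052] [271. 168.]
top red_box 0.73 [0.397 0.203 0.046] [140. 246.]
top red_box 0.69 [ 0.819 -0.199  0.05 ] [277. 115.]
top red_box 0.59 [ 0.377 -0.151  0.05 ] [260. 256.]
top red_guard 0.85 [ 0.356 -0.161  0.065] [263. 263.]
top red_guard 0.8 [ 0.621 -0.192  0.071] [275. 174.]
top red_guard 0.61 [ 0.805 -0.207  0.071] [281. 116.]
top red_guard 0.55 [0.377 0.21  0.068] [135. 253.]
top red_lip 0.79 [ 0.616 -0.191  0.071] [275. 175.]
top red_lip 0.68 [ 0.355 -0.159  0.068] [263. 263.]
top red_lip 0.67 [0.373 0.205 0.065] [137. 254.]
top red_lip 0.57 [ 0.8   -0.206  0.067] [280. 118.]
top yellow_guard 0.85 [0.593 0.181 0.069] [150. 179.]
top [ 0.352 -0.097  1.174] [ 0.2  -0.02 -0.98]
```

View pics/a.png

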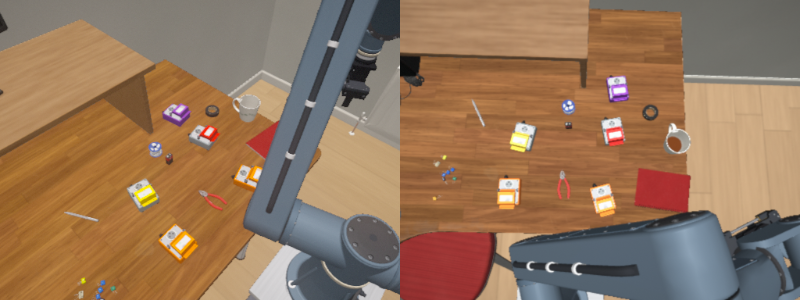

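View pics/b.png

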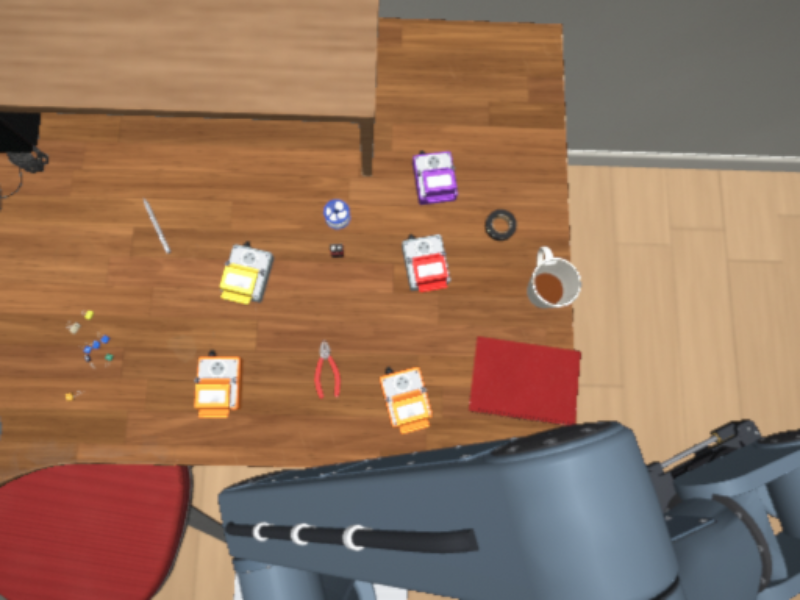

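Candidates (in the 800x600 top view): the red box at (428,262) and its look-alikes, orange at (218,385) and (406,400), purple at (436,178), and yellow at (246,272). I choose the red one, at about (0.62, -0.19). Next I fit its pose and check it in a close crop.

```bash
python3 - <<'E'
from h import *
from scipy.optimize import minimize
s=bot.read_state(); print(s["time_s"],s["position"],np.round(s["tcp_rot"],3).tolist(),s["opening"],s["force"])
Z={n:np.load(n+".npz") for n in("scene","top")}
for n in Z:
    p,d=Z[n]["p"],Z[n]["d"]; W=cloud(n,d); 
    near=(np.hypot(W[...,0]-.635,W[...,1]+.185)<.085)&(d>0)
    hsv=cv2.cvtColor(p,cv2.COLOR_RGB2HSV); red=((hsv[...,0]<7)|(hsv[...,0]>172))&(hsv[...,1]>150)
    g=near&red&(W[...,2]>.045); h=near&(W[...,2]>.03)&(W[...,2]<.12)
    print(n,"table z",np.median(W[near&(W[...,2]<.02)][:,2]).round(4),"roof z",np.percentile(W[g][:,2],[50,90]).round(4),"n",h.sum(),g.sum())
    r=cv2.minAreaRect((W[h][:,:2]*1000).astype(np.float32)); print(" house rect",r)
    r=cv2.minAreaRect((W[g][:,:2]*1000).astype(np.float32)); print(" guard rect",r)
    np.save(n+"_h.npy",W[h]); np.save(n+"_g.npy",W[g])
p=Z["top"]["p"][140:205,235:310]; q=Z["scene"]["p"][145:210,225:300]
cv2.imwrite("pics/c.png",cv2.resize(np.hstack([p,q])[:,:,::-1],(800,347),interpolation=cv2.INTER_CUBIC))
E
```

```text
0.5 [ 0.28128396 -0.5580519   0.22251469] [[0.893, 0.45, -0.0], [0.45, -0.893, 0.0], [0.0, -0.0, -1.0]] 0.9953544183838428 [-1.63096304e-01 -3.05645220e-01  6.62005328e-05]
scene table z 0.0007 roof z [0.0683 0.0731] n 686 225
 house rect ((644.6361083984375, -181.5657196044922), (114.16490173339844, 80.77870178222656), 11.409456253051758)
 guard rect ((621.4271240234375, -187.64991760253906), (66.2929916381836, 62.53955841064453), 11.339645385742188)
top table z 0.0001 roof z [0.0661 0.0737] n 855 249
 house rect ((645.2298583984375, -186.05038452148438), (115.2207260131836, 80.24940490722656), 11.905014038085938)
 guard rect ((622.85400390625, -191.20692443847656), (69.54837036132812, 58.33094787597656), 11.34029483795166)
```

View pics/c.png

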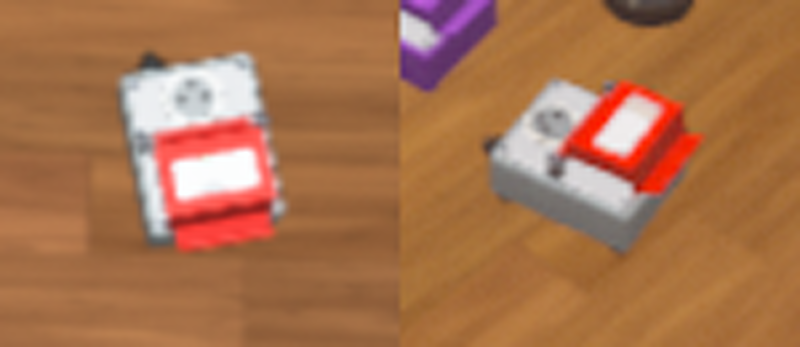

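The crop shows the red guard, lip towards the robot; its yaw is about 11.5° and its origin about (0.621, -0.189). The tool only rolls and can't lean. So I'll lift with closed fingers against the lip edge, dragging it up and forward along its arc. The lip then rests on the fingers' front face, and the tips push the toggle.

>>> {"method": "move_arm", "body": {"increments": [{"xyz": [0, 0, 0], "roll": 0.09, "grip": 0}, {"xyz": [0, 0, 0], "roll": 0.09, "grip": 0}, {"xyz": [0, 0, 0], "roll": 0.085, "grip": 0}, {"xyz": [29, -24.5, 0], "roll": 0, "grip": 0}, {"xyz": [29, -24.5, 0], "roll": 0, "grip": 0}]}}

```text
time_s: 0.92
position: [0.3277, -0.4996, 0.2225]
tcp_rot: [[0.981, 0.196, 0.0], [0.196, -0.981, -0.001], [0.0, 0.001, -1.0]]
force: [0.8, 0.4, -0.3]
opening: 0.705
grasp_force: 0.0
```

>>> {"method": "move_arm", "body": {"increments": [{"xyz": [29, -24.5, 0], "roll": 0, "grip": 0}, {"xyz": [29, -24.5, 0], "roll": 0, "grip": 0}, {"xyz": [29, -24.5, 0], "roll": 0, "grip": 0}, {"xyz": [29, -24.5, 0], "roll": 0, "grip": 0}, {"xyz": [29, -24.5, 0], "roll": 0, "grip": 0}]}}

```text
time_s: 1.33
position: [0.4467, -0.3479, 0.2228]
tcp_rot: [[0.98, 0.2, 0.0], [0.2, -0.98, -0.0], [0.0, 0.0, -1.0]]
force: [-0.1, -0.4, 0.4]
opening: 0.326
grasp_force: 0.0
```

>>> {"method": "move_arm", "body": {"increments": [{"xyz": [29, -24.5, 0], "roll": 0, "grip": 0}, {"xyz": [29, -24.5, 0], "roll": 0, "grip": 0}, {"xyz": [29, -24.5, 0], "roll": 0, "grip": 0}, {"xyz": [29, -24.5, 0], "roll": 0, "grip": 0}, {"xyz": [29, -24.5, 0], "roll": 0, "grip": 0}]}}

```text
time_s: 1.75
position: [0.5643, -0.1987, 0.2228]
tcp_rot: [[0.98, 0.2, 0.0], [0.2, -0.98, -0.0], [0.0, 0.0, -1.0]]
force: [0.2, -0.6, -0.6]
opening: 0.018
grasp_force: 0.0
```

>>> {"method": "move_arm", "body": {"increments": [{"xyz": [0, 0, 38], "roll": 0, "grip": 0}, {"xyz": [0, 0, 38], "roll": 0, "grip": 0}, {"xyz": [0, 0, 38], "roll": 0, "grip": 0}, {"xyz": [0, 0, 38], "roll": 0, "grip": 0}, {"xyz": [0, 2, 38], "roll": 0, "grip": 0}]}}

```text
time_s: 2.17
position: [0.5639, -0.2018, 0.0313]
tcp_rot: [[0.98, 0.201, 0.001], [0.201, -0.98, -0.0], [0.001, 0.001, -1.0]]
force: [0.6, -0.6, -0.5]
opening: 0.004
grasp_force: 0.0
```

```bash
python3 - <<'E'
from h import *
s=bot.read_state(); print(s["time_s"],s["position"],s["force"])
p,_=bot.capture("scene");q,_=bot.capture("top")
cv2.imwrite("pics/d.png",cv2.resize(np.hstack([p[110:220,210:340],q[130:240,200:330]])[:,:,::-1],(800,338),interpolation=cv2.INTER_CUBIC))
E
```

```text
2.1667 [ 0.56392739 -0.20180707  0.03127502] [ 0.62443983 -0.60602662 -0.51320043]
```

View pics/d.png

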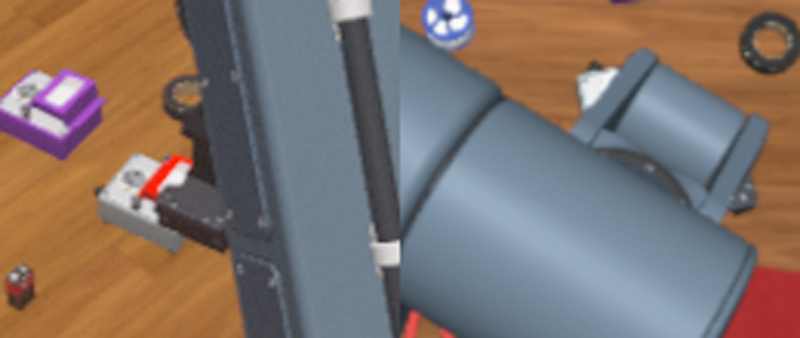

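The arm hides the lip in both views; the gripper body sits over the front of the box and nothing is touched yet. I'll find contact by force.

>>> {"method": "move_arm", "body": {"increments": [{"xyz": [6, 0, 0], "roll": 0, "grip": 0}, {"xyz": [5, 0, 0], "roll": 0, "grip": 0}, {"xyz": [0, 0, 0], "roll": 0, "grip": 0}]}}

```text
time_s: 2.52
position: [0.5784, -0.2015, 0.0362]
tcp_rot: [[0.98, 0.201, 0.008], [0.201, -0.98, -0.004], [0.007, 0.006, -1.0]]
force: [0.9, 0.2, -0.2]
opening: 0.007
grasp_force: 0.0
```

>>> {"method": "move_arm", "body": {"increments": [{"xyz": [1.5, 0, 0], "roll": 0, "grip": 0}, {"xyz": [1, 0, 0], "roll": 0, "grip": 0}, {"xyz": [0, 0, 0], "roll": 0, "grip": 0}]}}

```text
time_s: 2.77
position: [0.578, -0.1999, 0.0345]
tcp_rot: [[0.98, 0.201, 0.003], [0.201, -0.98, -0.002], [0.003, 0.002, -1.0]]
force: [-0.0, -0.4, 0.3]
opening: 0.007
grasp_force: 0.0
```

>>> {"method": "move_arm", "body": {"increments": [{"xyz": [1, 0, 0], "roll": 0, "grip": 0}, {"xyz": [0.5, 0, 0], "roll": 0, "grip": 0}, {"xyz": [0, 0, 0], "roll": 0, "grip": 0}]}}

```text
time_s: 3.02
position: [0.5785, -0.1993, 0.0328]
tcp_rot: [[0.98, 0.2, 0.0], [0.2, -0.98, -0.0], [0.0, 0.0, -1.0]]
force: [1.5, -0.2, 0.4]
opening: 0.007
grasp_force: 0.0
```

>>> {"method": "move_arm", "body": {"increments": [{"xyz": [1, -1, 0], "roll": 0, "grip": 0}, {"xyz": [1, 0, 0], "roll": 0, "grip": 0}, {"xyz": [0, 0, 0], "roll": 0, "grip": 0}]}}

```text
time_s: 3.27
position: [0.579, -0.1979, 0.0323]
tcp_rot: [[0.98, 0.201, -0.003], [0.201, -0.98, 0.0], [-0.003, -0.001, -1.0]]
force: [-3.4, -1.7, 1.4]
opening: 0.009
grasp_force: 1.9
```

>>> {"method": "move_arm", "body": {"increments": [{"xyz": [1, 0, 0], "roll": 0, "grip": 0}, {"xyz": [1, 0, 0], "roll": 0, "grip": 0}, {"xyz": [0, 0, 0], "roll": 0, "grip": 0}]}}

```text
time_s: 3.52
position: [0.5792, -0.1978, 0.0322]
tcp_rot: [[0.979, 0.201, -0.006], [0.202, -0.979, 0.0], [-0.006, -0.002, -1.0]]
force: [-6.5, -4.2, 3.5]
opening: 0.004
grasp_force: 4.2
```

>>> {"method": "move_arm", "body": {"increments": [{"xyz": [1, 0, 0], "roll": 0, "grip": 0}, {"xyz": [0, 0, 0], "roll": 0, "grip": 0}]}}

```text
time_s: 3.68
position: [0.5793, -0.1977, 0.0322]
tcp_rot: [[0.979, 0.202, -0.008], [0.202, -0.979, 0.001], [-0.008, -0.002, -1.0]]
force: [-9.9, -5.6, 4.7]
opening: 0.005
grasp_force: 5.2
```

>>> {"method": "move_arm", "body": {"increments": [{"xyz": [0.3, 0, -4], "roll": 0, "grip": 0}, {"xyz": [0.3, 0, -4], "roll": 0, "grip": 0}, {"xyz": [0, 0, 0], "roll": 0, "grip": 0}]}}

```text
time_s: 3.93
position: [0.5802, -0.1975, 0.0403]
tcp_rot: [[0.979, 0.201, -0.007], [0.201, -0.98, 0.001], [-0.007, -0.002, -1.0]]
force: [-7.5, -5.6, 1.0]
opening: 0.003
grasp_force: 4.5
```

```bash
python3 - <<'E'
from h import *
for n in("scene","top"):
    p,d=bot.capture(n); W=cloud(n,d)
    hsv=cv2.cvtColor(p,cv2.COLOR_RGB2HSV); red=((hsv[...,0]<7)|(hsv[...,0]>172))&(hsv[...,1]>150)
    g=red&(np.hypot(W[...,0]-.621,W[...,1]+.189)<.1)&(W[...,2]>.045)&(W[...,2]<.14)
    B=(W[g]-[.621,-.189,0])@np.array([[.98,-.199,0],[.199,.98,0],[0,0,1]])*1000
    print(n,g.sum()); 
    if g.sum(): print(np.percentile(B,[2,25,50,75,98],axis=0).round(0).tolist())
E
```

```text
scene 9
[[2.0, -23.0, 71.0], [25.0, -16.0, 72.0], [27.0, -11.0, 73.0], [28.0, -5.0, 75.0], [30.0, 26.0, 124.0]]
top 0
```

>>> {"method": "move_arm", "body": {"increments": [{"xyz": [1, 0, -4], "roll": 0, "grip": 0}, {"xyz": [1, 0, -4], "roll": 0, "grip": 0}, {"xyz": [1.5, 0, -4], "roll": 0, "grip": 0}, {"xyz": [1.5, 0, -4], "roll": 0, "grip": 0}, {"xyz": [0, 0, 0], "roll": 0, "grip": 0}]}}

```text
time_s: 4.45
position: [0.5854, -0.1965, 0.0568]
tcp_rot: [[0.979, 0.201, -0.007], [0.201, -0.98, 0.0], [-0.007, -0.002, -1.0]]
force: [-8.5, -3.8, 4.0]
opening: 0.004
grasp_force: 4.8
```

```bash
cat > g.py <<'E'
from h import *
s=bot.read_state(); Rb=np.array([[.98,-.199,0],[.199,.98,0],[0,0,1]])
print(s["time_s"],"tcp box",((s["position"]-np.array([.621,-.189,0]))@Rb*1000).round(1),np.round(s["force"]@Rb,1))
p,d=bot.capture("scene"); W=cloud("scene",d)
hsv=cv2.cvtColor(p,cv2.COLOR_RGB2HSV); red=((hsv[...,0]<7)|(hsv[...,0]>172))&(hsv[...,1]>150)
B=(W-[.621,-.189,0])@Rb*1000
g=red&(np.hypot(B[...,0],B[...,1])<100)&(B[...,2]>45)&(B[...,2]<140)
for b in B[g][::max(1,g.sum()//14)]: print(b.round(0))
import sys
cv2.imwrite(sys.argv[1],cv2.resize(p[135:205,230:310,::-1],(640,560),interpolation=cv2.INTER_CUBIC))
E
python3 g.py pics/e.png
```

```text
4.45 tcp box [-36.4  -0.3  56.8] [-9.1 -2.1  4. ]
```

View pics/e.png

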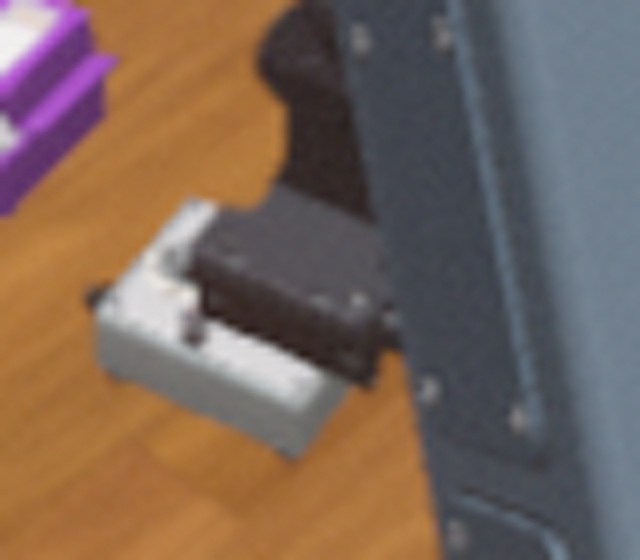

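>>> {"method": "move_arm", "body": {"increments": [{"xyz": [2, 0, -4], "roll": 0, "grip": 0}, {"xyz": [2, 0, -4], "roll": 0, "grip": 0}, {"xyz": [2, 0, -4], "roll": 0, "grip": 0}, {"xyz": [1.5, 0, -2], "roll": 0, "grip": 0}, {"xyz": [0, 0, 0], "roll": 0, "grip": 0}]}}

```text
time_s: 4.92
position: [0.5973, -0.1947, 0.0711]
tcp_rot: [[0.98, 0.2, 0.003], [0.2, -0.98, -0.001], [0.003, 0.001, -1.0]]
force: [0.1, -1.0, -0.1]
opening: 0.006
grasp_force: 0.2
```

>>> {"method": "move_arm", "body": {"increments": [{"xyz": [0, 0, 3], "roll": 0, "grip": 0}, {"xyz": [0, 0, 4], "roll": 0, "grip": 0}, {"xyz": [0, 0, 4], "roll": 0, "grip": 0}, {"xyz": [0, 0, 0], "roll": 0, "grip": 0}]}}

```text
time_s: 5.25
position: [0.5952, -0.1941, 0.058]
tcp_rot: [[0.98, 0.2, -0.002], [0.2, -0.98, 0.001], [-0.002, -0.002, -1.0]]
force: [-0.1, 0.2, -0.2]
opening: 0.007
grasp_force: 0.1
```

```bash
python3 g.py pics/f.png; python3 - <<'E'
from h import *
q,d=bot.capture("top")
c=px("top",[.62,-.19,.07]).astype(int); print(c)
a=cv2.resize(q[c[1]-40:c[1]+40,c[0]-40:c[0]+40,::-1],(400,400),interpolation=cv2.INTER_CUBIC)
b=cv2.resize(cv2.imread("pics/f.png"),(400,400))
cv2.imwrite("pics/f2.png",np.hstack([a,b]))
E
```

```text
5.25 tcp box [-26.3   0.1  58. ] [-0.1  0.2 -0.2]
[274 174]
```

View pics/f2.png

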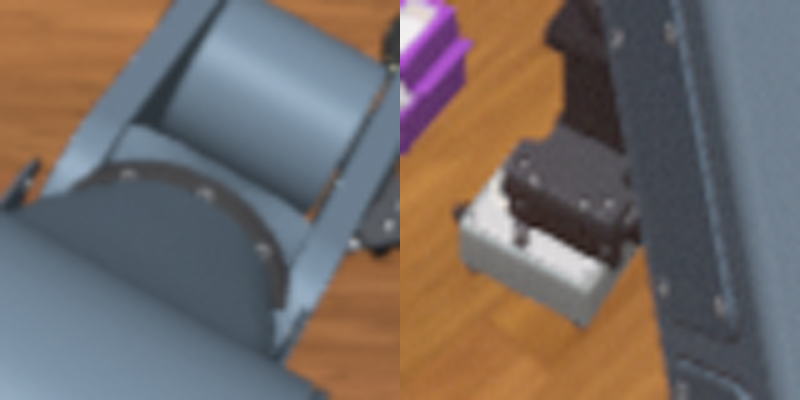

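>>> {"method": "move_arm", "body": {"increments": [{"xyz": [0, 0, 2], "roll": 0, "grip": 0}, {"xyz": [0, 0, 2], "roll": 0, "grip": 0}, {"xyz": [0, 0, 0], "roll": 0, "grip": 0}]}}

```text
time_s: 5.6
position: [0.5958, -0.1946, 0.0552]
tcp_rot: [[0.98, 0.2, -0.0], [0.2, -0.98, 0.0], [-0.0, -0.0, -1.0]]
force: [0.5, -0.0, -0.4]
opening: 0.008
grasp_force: 0.1
```

>>> {"method": "move_arm", "body": {"increments": [{"xyz": [0, 0, 2], "roll": 0, "grip": 0}, {"xyz": [0, 0, 2], "roll": 0, "grip": 0}, {"xyz": [0, 0, 0], "roll": 0, "grip": 0}, {"xyz": [0, 0, 0], "roll": 0, "grip": 0}]}}

```text
time_s: 5.93
position: [0.5959, -0.1946, 0.0514]
tcp_rot: [[0.98, 0.2, -0.0], [0.2, -0.98, 0.0], [-0.0, -0.0, -1.0]]
force: [-1.5, 0.2, -0.3]
opening: 0.005
grasp_force: 0.1
```

The tip passed below the shut lip's height without resistance, so the guard is up and resting on the fingers. Now I push the toggle.

>>> {"method": "move_arm", "body": {"increments": [{"xyz": [2, 0, 0], "roll": 0, "grip": 0}, {"xyz": [2, 0, 0], "roll": 0, "grip": 0}, {"xyz": [2, 0, 0], "roll": 0, "grip": 0}, {"xyz": [2, 0, 0], "roll": 0, "grip": 0}, {"xyz": [0, 0, 0], "roll": 0, "grip": 0}]}}

```text
time_s: 6.35
position: [0.6035, -0.1931, 0.0517]
tcp_rot: [[0.98, 0.201, -0.001], [0.201, -0.98, -0.0], [-0.001, -0.0, -1.0]]
force: [-3.1, 0.3, 1.9]
opening: 0.006
grasp_force: 1.4
```

>>> {"method": "move_arm", "body": {"increments": [{"xyz": [2, 0, -0.5], "roll": 0, "grip": 0}, {"xyz": [2, 0, -0.5], "roll": 0, "grip": 0}, {"xyz": [2, 0, -0.5], "roll": 0, "grip": 0}, {"xyz": [0, 0, 0], "roll": 0, "grip": 0}]}}

```text
time_s: 6.68
position: [0.6097, -0.1917, 0.053]
tcp_rot: [[0.98, 0.201, -0.0], [0.201, -0.98, 0.0], [-0.0, -0.0, -1.0]]
force: [-4.0, -1.4, 1.8]
opening: 0.002
grasp_force: 1.6
```

>>> {"method": "move_arm", "body": {"increments": [{"xyz": [2, 0, -0.5], "roll": 0, "grip": 0}, {"xyz": [2, 0, -0.5], "roll": 0, "grip": 0}, {"xyz": [0, 0, 0], "roll": 0, "grip": 0}]}}

```text
time_s: 6.93
position: [0.6133, -0.1908, 0.0536]
tcp_rot: [[0.98, 0.201, -0.001], [0.201, -0.98, 0.001], [-0.001, -0.001, -1.0]]
force: [-4.1, -1.3, -0.6]
opening: 0.007
grasp_force: 1.6
```

>>> {"method": "move_arm", "body": {"increments": [{"xyz": [2, 0, -0.5], "roll": 0, "grip": 0}, {"xyz": [1.5, 0, 0], "roll": 0, "grip": 0}, {"xyz": [0, 0, 0], "roll": 0, "grip": 0}]}}

```text
time_s: 7.18
position: [0.6138, -0.1905, 0.0535]
tcp_rot: [[0.979, 0.201, -0.008], [0.202, -0.979, 0.001], [-0.007, -0.002, -1.0]]
force: [-8.0, -4.1, 0.0]
opening: 0.006
grasp_force: 4.5
```

>>> {"method": "move_arm", "body": {"increments": [{"xyz": [1, 0, 0], "roll": 0, "grip": 0}, {"xyz": [1, 0, 0], "roll": 0, "grip": 0}, {"xyz": [0, 0, 0], "roll": 0, "grip": 0}]}}

```text
time_s: 7.43
position: [0.614, -0.1904, 0.0534]
tcp_rot: [[0.979, 0.202, -0.011], [0.202, -0.979, 0.001], [-0.011, -0.003, -1.0]]
force: [-12.4, -4.9, 1.6]
opening: 0.005
grasp_force: 6.4
```

```bash
python3 - <<'E'
from h import *
for i in range(2):
    s=bot.read_state(); f=np.array(s["force"]);m=np.array(s["moment"]); print(s["position"],f.round(2),m.round(3),"lever z if about TCP", round(m[1]/f[0]*1000,1),round(-m[0]/f[1]*1000,1)); bot.capture("top")
E
```

```text
[ 0.61402796 -0.19036701  0.05338441] [-12.37  -4.86   1.58] [-0.997  2.078 -0.104] lever z if about TCP -168.0 -205.1
[ 0.61404306 -0.19039928  0.05340362] [-11.66  -5.44   2.35] [-0.924  2.154 -0.125] lever z if about TCP -184.8 -169.7
```

>>> {"method": "move_arm", "body": {"increments": [{"xyz": [1.5, 0, -0.5], "roll": 0, "grip": 0}, {"xyz": [1.5, 0, -0.5], "roll": 0, "grip": 0}, {"xyz": [0, 0, 0], "roll": 0, "grip": 0}, {"xyz": [0, 0, 0], "roll": 0, "grip": 0}]}}

```text
time_s: 7.87
position: [0.6142, -0.1902, 0.0535]
tcp_rot: [[0.979, 0.202, -0.017], [0.202, -0.979, 0.001], [-0.016, -0.004, -1.0]]
force: [-16.1, -7.5, 1.1]
opening: 0.006
grasp_force: 8.4
```

```bash
python3 - <<'E'
from h import *
for i in range(3):
    s=bot.read_state(); f=np.array(s["force"]);m=np.array(s["moment"]); print(s["position"],f.round(2),m.round(3),np.round(s["tcp_rot"],3)[0],round(m[1]/f[0]*1000,1),round(-m[0]/f[1]*1000,1)); bot.capture("top")
E
```

```text
[ 0.61424064 -0.19024555  0.05350761] [-16.08  -7.51   1.09] [-1.455  2.857 -0.117] [ 0.979  0.202 -0.017] -177.6 -193.8
[ 0.61423112 -0.1902625   0.05348483] [-15.46  -7.78   1.34] [-1.453  2.852 -0.147] [ 0.979  0.202 -0.017] -184.5 -186.7
[ 0.61422733 -0.19024509  0.05349717] [-16.54  -7.82   0.93] [-1.405  2.803 -0.095] [ 0.979  0.202 -0.017] -169.4 -179.8
```

The tool tilts about its stationary tip against a hard stop, so the toggle is at its on stop. Drawing out now.

>>> {"method": "move_arm", "body": {"increments": [{"xyz": [-5, 0, 0], "roll": 0, "grip": 0}, {"xyz": [-5, 0, 1], "roll": 0, "grip": 0}, {"xyz": [-6, 0, 1], "roll": 0, "grip": 0}, {"xyz": [-6, 0, 1], "roll": 0, "grip": 0}, {"xyz": [-6, 0, 1], "roll": 0, "grip": 0}]}}

```text
time_s: 8.43
position: [0.5953, -0.1951, 0.0519]
tcp_rot: [[0.98, 0.201, 0.003], [0.201, -0.98, -0.001], [0.002, 0.001, -1.0]]
force: [0.7, -0.3, -1.0]
opening: 0.008
grasp_force: 0.0
```

>>> {"method": "move_arm", "body": {"increments": [{"xyz": [-6, 0, 1], "roll": 0, "grip": 0}, {"xyz": [-6, 0, 1], "roll": 0, "grip": 0}, {"xyz": [-6, 0, 1], "roll": 0, "grip": 0}, {"xyz": [-8, 0, 0], "roll": 0, "grip": 0}, {"xyz": [-10, 0, 0], "roll": 0, "grip": 0}]}}

```text
time_s: 8.85
position: [0.5589, -0.2024, 0.0486]
tcp_rot: [[0.98, 0.201, 0.001], [0.201, -0.98, -0.0], [0.001, 0.0, -1.0]]
force: [0.2, 0.5, 0.3]
opening: 0.006
grasp_force: 0.0
```

>>> {"method": "move_arm", "body": {"increments": [{"xyz": [-8, 0, 0], "roll": 0, "grip": 0}, {"xyz": [0, 0, -30], "roll": 0, "grip": 0}, {"xyz": [0, 0, -40], "roll": 0, "grip": 0}, {"xyz": [0, 0, -40], "roll": 0, "grip": 0}, {"xyz": [0, 20, -30], "roll": 0, "grip": 0}]}}

```text
time_s: 9.27
position: [0.5539, -0.2206, 0.1911]
tcp_rot: [[0.979, 0.203, -0.001], [0.203, -0.979, 0.002], [-0.0, -0.002, -1.0]]
force: [0.7, -0.6, -1.4]
opening: 0.006
grasp_force: 0.0
```

>>> {"method": "move_arm", "body": {"increments": [{"xyz": [-10, 38, 0], "roll": 0, "grip": 0}, {"xyz": [-10, 38, 0], "roll": 0, "grip": 0}, {"xyz": [-10, 38, 0], "roll": 0, "grip": 0}, {"xyz": [-10, 38, 0], "roll": 0, "grip": 0}, {"xyz": [-10, 38, 0], "roll": 0, "grip": 0}]}}

```text
time_s: 9.68
position: [0.5434, -0.4212, 0.1887]
tcp_rot: [[0.98, 0.2, 0.0], [0.2, -0.98, 0.0], [0.0, -0.0, -1.0]]
force: [0.4, -0.5, -1.0]
opening: 0.0
grasp_force: 0.0
```

>>> {"method": "move_arm", "body": {"increments": [{"xyz": [-20, 35, 0], "roll": 0, "grip": 0}, {"xyz": [-20, 35, 0], "roll": 0, "grip": 0}, {"xyz": [-20, 20, 0], "roll": 0, "grip": 0}, {"xyz": [-20, 0, 0], "roll": 0, "grip": 0}, {"xyz": [0, 0, 0], "roll": 0, "grip": 0}]}}

```text
time_s: 10.1
position: [0.4792, -0.5263, 0.1877]
tcp_rot: [[0.981, 0.195, -0.003], [0.195, -0.981, 0.001], [-0.003, -0.001, -1.0]]
force: [-1.2, 0.2, -0.2]
opening: 0.003
grasp_force: 0.0
```

```bash
python3 g.py pics/g.png; python3 - <<'E'
from h import *
q,d=bot.capture("top")
np.savez("top2.npz",p=q,d=d)
a=cv2.resize(q[140:205,235:310,::-1],(400,347),interpolation=cv2.INTER_CUBIC)
b=cv2.resize(cv2.imread("pics/g.png"),(400,347))
cv2.imwrite("pics/g2.png",np.vstack([np.hstack([a,b]),cv2.resize(q[60:260,60:440,::-1],(800,250))[:250]]))
E
```

```text
10.1 tcp box [-206.1 -302.4  187.7] [-1.1  0.5 -0.2]
[ 26. -27.  72.]
[  5. -29.  72.]
[32. -6. 64.]
[-15. -27.  66.]
[-13. -11.  70.]
[23. 22. 71.]
[-9.  9. 73.]
[13. 26. 72.]
[18. 31. 68.]
[21. 32. 62.]
[-19.  -1.  55.]
[-15.  11.  59.]
[-17.   8.  53.]
[-12.  32.  63.]
[-21.  26.  53.]
```

View pics/g2.png

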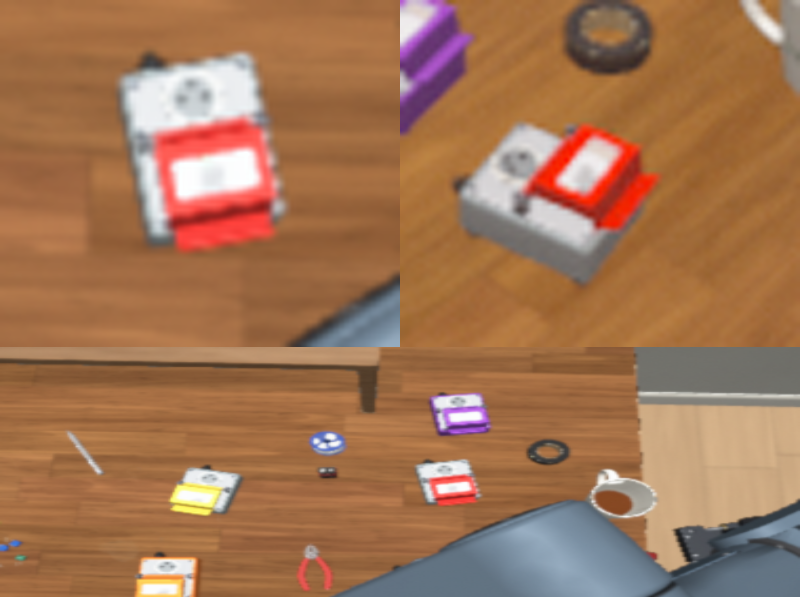

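```bash
python3 - <<'E'
from h import *
R=np.array([[.98,-.199,0],[.199,.98,0],[0,0,1]]).T
a=np.load("top.npz")["p"].mean(2); b=np.load("top2.npz")["p"].mean(2)
for nm,p in(("before",a),("after",b)):
    print(nm)
    for x in range(-14,25,3):
        print(x,[int(cv2.getRectSubPix(p.astype(np.float32),(1,1),tuple(map(float,px("top",np.array([.621,-.189,.0])+np.array([x,y,70])/1000@R))))[0,0]) for y in range(-24,25,6)])
for x in(-8.6,8.6): print(px("top",np.array([.621,-.189,0])+np.array([x,0,63])/1000@R), px("top",np.array([.621,-.189,0])+np.array([x,0,70])/1000@R))
for i in range(1):
    f=bot.trace("red_toggle","top"); print([(r["conf"],np.argwhere(r["mask"]).mean(0).round(1),r["mask"].sum()) for r in f[:5]])
E
```

```text
before
-14 [117, 132, 120, 118, 132, 122, 126, 134, 130]
-11 [144, 147, 152, 145, 146, 150, 148, 149, 146]
-8 [169, 187, 187, 173, 175, 179, 182, 186, 148]
-5 [223, 234, 234, 226, 218, 223, 240, 230, 152]
-2 [247, 252, 252, 247, 241, 247, 252, 246, 156]
1 [250, 253, 252, 251, 248, 251, 252, 247, 157]
4 [245, 253, 252, 252, 251, 252, 252, 247, 155]
7 [245, 252, 252, 252, 252, 252, 253, 243, 152]
10 [246, 252, 252, 252, 251, 252, 252, 240, 151]
13 [244, 247, 248, 248, 241, 246, 250, 232, 152]
16 [202, 215, 207, 203, 204, 198, 205, 194, 148]
19 [157, 157, 154, 157, 154, 152, 159, 151, 145]
22 [140, 140, 143, 141, 140, 143, 141, 141, 144]
after
-14 [117, 132, 121, 118, 133, 123, 126, 135, 130]
-11 [144, 148, 152, 146, 147, 151, 148, 150, 146]
-8 [170, 187, 188, 177, 180, 181, 183, 187, 148]
-5 [223, 235, 235, 229, 223, 225, 240, 230, 152]
-2 [247, 252, 252, 241, 235, 245, 252, 246, 156]
1 [250, 253, 252, 238, 232, 246, 253, 247, 157]
4 [246, 253, 252, 235, 232, 247, 253, 247, 155]
7 [245, 253, 252, 239, 237, 248, 253, 243, 152]
10 [246, 252, 252, 247, 244, 250, 252, 240, 152]
13 [244, 247, 248, 247, 240, 246, 250, 233, 152]
16 [202, 215, 207, 203, 204, 198, 205, 194, 148]
19 [157, 157, 154, 158, 154, 152, 159, 151, 145]
22 [140, 140, 143, 141, 140, 143, 142, 141, 144]
[274.5207266  177.00147634] [274.72309648 176.47606709]
[273.45569746 171.56597944] [273.65107181 171.00930951]
[]
```

The guard is shut. The dark toggle tip now shows through the window on the hinge side (box x up to about 10 mm), which fits fully on. The other things haven't moved.

```bash
python3 -c "
from rig import bot
print(bot.hand_in())"
```

```text
the job is handed in; nothing more can be done
None
```

I handed the job in at about 10 s: the red box's toggle is pushed to its on stop with the guard shut over it, and the other things haven't moved. The tool could not lean, so the fingers dragged the lip up from in front rather than from under it. The hand-in gave no verdict.

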